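Load the free bay of the cassette dock

TASK

Pick up the cassette with the red fin and load it into the dock's free bay: set it in the mouth and slide it in so that its own front edge lifts the yellow catch, until the catch drops shut behind it; do not touch the catches with the gripper. Then throw the red-balled lever fully over towards the reader head and let go. Leave the already stored cassette and the other things on the bench where they are.

Things in the scene. Friction and masses are not known exactly. Their poses are not given: they have to be found in the camera images.
- cassette: The cassette to load: white plastic block 100 mm long (x) x 76 wide (y) x 24 high with an upright red fin in mid-top, 14 mm along x, 40 along y, from 24 to 60 mm above the underside. Same turned half round. Origin: centre of underside. 0.25 kg. Gripped by the fin with fingers closing along x, they pass clear of the catch, which reaches to 26 mm from the bay's centre line.
- loaded: The other cassette, same size, with a blue fin, already stored behind the catch of one of the two bays (which one varies). To be left alone.
- dock: Two-bay cassette dock fixed on the bench: two bays side by side, 94 mm apart, open towards the robot, 82 mm wide between grey walls 33 mm high, a little wider at the mouths; white reader head 62 mm tall at the inner end. Origin on the bench between the bays; x points inwards along the bays, y to the left bay. End stops at x = 122 mm, floor begins at x = -165 mm.
- bay_left (a point): Point on the floor of the left (dock +y) bay, 6 mm above the bench: here lies the origin of a cassette pushed right against the end stop. x axis points inwards along the bay. From 35 mm outward of this point to the stop (50 mm inward), lips overhang the bay from both walls by 9 mm, 29 mm above its floor, so a cassette goes in only by sliding.
- mouth_left (a point): Point on the floor and centre line of the left (dock +y) bay, 172 mm outward of bay_left. A cassette can be lowered from above into the mouth with its origin here: the catch's ramp begins 17 mm inward of its front edge.
- catch_left (a joint): Yellow gravity catch over the left (dock +y) bay's outer (dock +y) wall; its level hinge pin is 133 mm outward of bay_left, 46 mm above the bay floor. A ramp slopes inward and down to a tooth 15 mm into the bay. 50 g, swings freely. rad: 0 = hanging shut, grows as it lifts, about 0.25 on top of a cassette. It falls behind a cassette only when that is within 4 mm of the stop; then 11 mm play.
- tooth_left (a point): Lower inner corner of the tooth of the left (dock +y) bay's catch (moves with it); 8 mm above the bay floor when the catch is shut.
- bay_right (a point): Point on the floor of the right (dock -y) bay, 6 mm above the bench: here lies the origin of a cassette pushed right against the end stop. x axis points inwards along the bay. From 35 mm outward of this point to the stop (50 mm inward), lips overhang the bay from both walls by 9 mm, 29 mm above its floor, so a cassette goes in only by sliding.
- mouth_right (a point): Point on the floor and centre line of the right (dock -y) bay, 172 mm outward of bay_right. A cassette can be lowered from above into the mouth with its origin here: the catch's ramp begins 17 mm inward of its front edge.
- catch_right (a joint): Yellow gravity catch over the right (dock -y) bay's outer (dock -y) wall; its level hinge pin is 133 mm outward of bay_right, 46 mm above the bay floor. A ramp slopes inward and down to a tooth 15 mm into the bay. 50 g, swings freely. rad: 0 = hanging shut, grows as it lifts, about 0.25 on top of a cassette. It falls behind a cassette only when that is within 4 mm of the stop; then 11 mm play.
- tooth_right (a point): Lower inner corner of the tooth of the right (dock -y) bay's catch (moves with it); 8 mm above the bay floor when the catch is shut.
- lever (a joint): Toggle lever on a grey block at the dock's left flank. rad: near 0 leaning towards the bays' mouths, 1.0 fully over towards the reader head; light friction (1 N at the tip), stays where left. Stick 10 mm thick, 80 mm from pivot to ball centre. Level pivot 28 mm above the bench at dock x = 0, y = 157 mm; leans (0.5 - angle) rad outward from upright.
- lever_tip (a point): Centre of the red ball, 26 mm across, at the lever's end (98 mm above the bench at either end of its swing).
- bottle: amber glass bottle, 66 mm across, 150 mm tall; a bystander, loose; origin at the centre of its underside
- beaker: glass beaker, 72 mm across, 90 mm tall; a bystander, loose; origin at the centre of its underside
- jar: white jar with blue cap, 60 mm across, 75 mm tall; a bystander, loose; origin at the centre of its underside
- tipbox: blue box with a clear lid, 120 x 80 x 66 mm; a bystander, loose; origin at the centre of its underside
- plant: pot plant, pot 100 mm across and 85 mm tall, leaves to 190 mm; a bystander, loose; origin at the centre of its underside
Mind the look-alikes: they are no part of the job. Leave any purple or turquoise look-alike of the cassette alone.

How it is judged (in metres and radians):
On the way, in this order (a step that is already met when the one before it is completed fails the run):
1. the red cassette is picked up off the bench (height (world z) of cassette above 0.02 m and contact force between the fingers and cassette above 1 N), for 0.1 s.
2. the cassette's own edge lifts the catch of the free bay (((value of joint catch_left above 0.15 rad and contact force between cassette and catch_left above 0.02 N) or (value of joint catch_right above 0.15 rad and contact force between cassette and catch_right above 0.02 N))), for 0.1 s.
3. the cassette is in the bay and the catch has dropped shut behind it (((x of cassette in the frame of bay_left between -0.014 and 0.004 m and y of cassette in the frame of bay_left between -0.007 and 0.007 m and z of cassette in the frame of bay_left below 0.004 m and angle between cassette's own z axis and vertical below 0.08 rad and value of joint catch_left below 0.06 rad) or (x of cassette in the frame of bay_right between -0.014 and 0.004 m and y of cassette in the frame of bay_right between -0.007 and 0.007 m and z of cassette in the frame of bay_right below 0.004 m and angle between cassette's own z axis and vertical below 0.08 rad and value of joint catch_right below 0.06 rad))), for 0.2 s.
4. the lever is thrown over towards the reader head (value of joint lever above 0.85 rad), for 0.2 s.
At the end, for the whole second after the job is handed in: Red cassette released, at rest, flat on the free bay's floor between stop and catch (origin at most 14 mm outward, 4 mm inward, 7 mm sideways of the bay point); that catch shut (under 0.06 rad); lever above 0.85 rad of 1.0; stored cassette within 14 mm of its start (((x of cassette in the frame of bay_left between -0.014 and 0.004 m and y of cassette in the frame of bay_left between -0.007 and 0.007 m and z of cassette in the frame of bay_left below 0.004 m and angle between cassette's own z axis and vertical below 0.08 rad and value of joint catch_left below 0.06 rad) or (x of cassette in the frame of bay_right between -0.014 and 0.004 m and y of cassette in the frame of bay_right between -0.007 and 0.007 m and z of cassette in the frame of bay_right below 0.004 m and angle between cassette's own z axis and vertical below 0.08 rad and value of joint catch_right below 0.06 rad)) and value of joint lever above 0.85 rad and linear speed of cassette below 0.02 m/s and not (distance of loaded from where it was at the start of the episode above 0.014 m) and contact force between the fingers and cassette below 0.1 N); the robot touches nothing.
It fails at once if the stored cassette is shifted by more than 14 mm (distance of loaded from where it was at the start of the episode above 0.014 m).
It fails at once if the gripper or arm touches a catch (contact force between any of the fingers, the arm and catch_left above 0.5 N or contact force between any of the fingers, the arm and catch_right above 0.5 N).
It fails at once if a bystander on the bench is moved by more than 20 mm (distance of any of bottle, beaker, jar, tipbox, plant from where it was at the start of the episode above 0.02 m).
It also fails if it takes over 51 s, if anything falls off the work surface, if the arm or the gripper's body presses on something with over 40 N, if the wrist force passes 120 N, or if a joint passes its speed limit or range.

ROBOT

A 7-joint arm with a two-finger parallel gripper is mounted at the origin on the work surface. World frame = base frame: x ahead of the robot, y to its left, z up, the work surface at z = 0. Lengths are in mm, angles in rad, forces in N, time in s.
With the tool pointing down it reaches from about 350 to 900 mm from the base axis. Payload 8.1 kg.
Tool frame: the origin (TCP) lies midway between the tips of the shut fingers; the grasp point (between the pads) lies behind it (bot.hold_point_z is the z of the grasp point in the tool frame, in mm); z points along the fingers, y is the line along which they close (so a half turn about z gives the same grasp; the last joint's range is limited). The gripper opens to 85 mm and grips with 20 to 120 N. Pads are 22 mm wide; open, the fingers measure 114 mm over their backs; the gripper's body (76 mm by 85 mm) begins 54 mm behind the grasp point. The pads swing forward as they close: fully open they stand 13 mm farther back than shut.
Start: joints at [-1.346, 0.434, 0.025, 1.573, -0.012, 1.134, -0.075], TCP at [201.253, 591.725, 231.323] pointing down, gripper open.
Joint ranges: [-2.62, 2.62], [-0.44, 2.09], [-1.27, 1.32], [0.08, 2.57], [-1.32, 4.46], [0.12, 2], [-2.74, 2.74]. Speed limits (rad/s): [2.22, 2.22, 3.01, 3.01, 3.14, 3.14, 3.14].

INTERFACE

Orientations are given as a unit quaternion [w, x, y, z].
In Python, from workcell import bot gives the robot as it stands.
- The arm moves only by the tool jog_arm, never from a script. Its argument "steps" is a list of rows, each a list of 2 entries, a list of its own where there are three numbers: the shift along the world's x, y, z in m, then the turn, a rotation vector about the world's x, y, z in rad. In form: [[[dx, dy, dz], [wx, wy, wz]], ...]. A call has 1 to 20 rows; each row is the pose to reach, as a shift and turn from the pose commanded when the call began; what a row does not reach only later rows make up. A row lasts 1/12 s, in which the tool goes at most 41.7 mm and 7.16 degrees, less where a joint would pass 70% of its speed; a pose out of reach is approached as far as the arm can. A call with a gripper value outside its range is refused whole. "grip" is the gripper's target within -1 to 1 (shut at 1, half-way at 0, fully open at -1), set as the call begins (left out, the last holds). The fingers move at their own pace and stop on an object; the grip force is fixed at half the most. Time passes only in rows, so rows that repeat a pose let the fingers close. It gives the time, the measured TCP pose, the force, the opening and the grip force at its end, in the units of the state.
- bot.get_obs(): the state, without advancing time (a new reading comes with each control period).
- bot.camera(name): name is "scene" or "top" or "wrist"; returns (picture, depth): 384x512x3 uint8, red, green, blue; 384x512 float32, mm along the optical axis (not along the pixel's ray), 0 where there is no reading.
- bot.camera_params(name): a dict with "fx", "fy", "cx", "cy" (pixels), "k1" (the pictures are not rectified: a ray, as slopes to the right and down, at radius r is drawn at 1 + k1 r^2 times it, then the intrinsics apply), "R" (3x3) and "t" (3): a world point X has camera coordinates R X + t; the wrist camera has in their place "T_tool_cam" (4x4, takes a point from camera to tool coordinates, whose origin is the TCP and whose axes are the flange's). Camera axes: x right, y down, z forward; pixel columns grow to the right and rows downward; lengths in mm; the calibration is good to about 2 mm. A picture is of the moment at which its call begins: read the wrist's pose just before it. camera_params takes no time and is no camera call.
- bot.finish_job(): hands the job in; it is judged then, once.
The state is a dict: "time": time; "joints": joint angles; "joint_vel": joint speeds; "joint_efforts": joint torques, N m; "position": TCP position; "tcp_rot": TCP orientation; "contact_force": force on the tool from outside, world axes, zero at the start; "wrist_torque": the same for the moment, N m; "grip_width": finger opening in mm; "grip_force": force on a finger pad.
Only numpy, scipy, OpenCV 4.12 (cv2) and the standard library are available. Lean on these libraries where they do the work, as an engineer would, in place of code of your own. Each camera call takes 0.05 s, during which the arm holds its last target. There are 200 camera calls.

## Working session

There is one attempt and no reset: what is moved stays moved. The work goes in short steps, Python scripts to look and compute and a tool call to move; the robot and the scene stay as the last step left them, time stands still between calls to the robot, and variables do not carry over. Pictures are saved under pics/ and viewed, at most 13 in all, crops included, and the job is handed in when it is done.

Besides the shell and the picture viewer there is one more tool, called after ">>>" by a JSON object that holds its "method" and its "body", one argument or row to a line. jog_arm: Moves the arm, as the interface text tells. Its arguments: {"type":"object","properties":{"steps":{"type":"array"},"grip":{"type":"number"}},"required":["steps"]}

```bash
mkdir -p pics
cat > h.py <<'E'
import numpy as np, cv2
from workcell import bot
def K(p): return np.array([[p['fx'],0,p['cx']],[0,p['fy'],p['cy']],[0,0,1.]])
def slopes(p,uv):
    uv=np.atleast_2d(np.array(uv,float)); d=(uv-[p['cx'],p['cy']])/[p['fx'],p['fy']]; s=d.copy()
    for _ in range(20): s=d/(1+p['k1']*(s**2).sum(1,keepdims=True))
    return s
def campose(name,obs=None):
    p=bot.camera_params(name)
    if 'R' in p:
        R=np.array(p['R']);t=np.array(p['t']);return p,R.T,-R.T@t
    w,x,y,z=obs['tcp_rot']; from scipy.spatial.transform import Rotation as Ro
    T=np.array(p['T_tool_cam']);Rt=Ro.from_quat([x,y,z,w]).as_matrix()
    return p,Rt@T[:3,:3],Rt@T[:3,3]+np.array(obs['position'])
def onplane(cam,uv,z):
    p,R,c=cam; s=slopes(p,uv); d=np.c_[s,np.ones(len(s))]@R.T
    return c+d*((z-c[2])/d[:,2])[:,None]
def pts(cam,depth):
    p,R,c=cam; h,w=depth.shape; v,u=np.mgrid[:h,:w]
    s=slopes(p,np.c_[u.ravel(),v.ravel()]); P=np.c_[s,np.ones(len(s))]*depth.ravel()[:,None]
    return (P@R.T+c).reshape(h,w,3)
def hsv(im): return cv2.cvtColor(im,cv2.COLOR_RGB2HSV)
def save(im,n): cv2.imwrite('pics/'+n,im[:,:,::-1])
E
python3 - <<'E'
from h import *
o=bot.get_obs();print(o)
for n in['scene','top','wrist']:
    im,d=bot.camera(n);save(im,n+'0.png');np.savez(n+'0.npz',im=im,d=d)
    p,R,c=campose(n,o);print(n,c,R.round(2).tolist(),p['fx'],(d>0).mean())
print(bot.hold_point_z)
a=np.load('top0.npz')['im'];b=np.load('scene0.npz')['im']
E
```

```text
{'time': 0.0, 'joints': array([-1.34562015,  0.43518598,  0.0249671 ,  1.57410682, -0.01160446,
        1.13399206, -0.07508409]), 'joint_vel': array([-0.0006683 ,  0.00015035, -0.00021917, -0.00111304,  0.00104811,
       -0.0002406 ,  0.00143331]), 'joint_efforts': array([ 7.79570037e-04, -6.70476651e+01,  1.02551725e+00, -3.16214132e+01,
        1.56389724e-02,  1.22608489e-02,  1.14299942e-05]), 'position': array([201.09743789, 591.22807211, 230.54512151]), 'tcp_rot': array([-5.99285458e-05,  1.63180309e-01,  9.86595960e-01, -7.71269853e-04]), 'contact_force': array([0.37684003, 0.57906146, 0.51229864]), 'wrist_torque': array([-0.00398143, -0.01093595, -0.02401442]), 'grip_force': 0.0, 'grip_width': 85.24905221831294}
scene [1299.79664492  528.32785385 1125.69696622] [[-0.56, 0.61, -0.56], [0.83, 0.41, -0.38], [-0.01, -0.68, -0.74]] 426.0415458423957 0.9959767659505209
top [ 410.48542006   19.69933796 1248.99298479] [[0.01, -1.0, 0.08], [-1.0, -0.01, -0.0], [0.0, -0.08, -1.0]] 400.405905205915 0.9960428873697916
wrist [130.57269634 615.68972283 372.43239052] [[0.32, 0.91, 0.28], [0.95, -0.31, -0.1], [-0.0, 0.29, -0.96]] 336.2555698724527 0.9958445231119791
-18.700000000000003
```

View pics/top0.png

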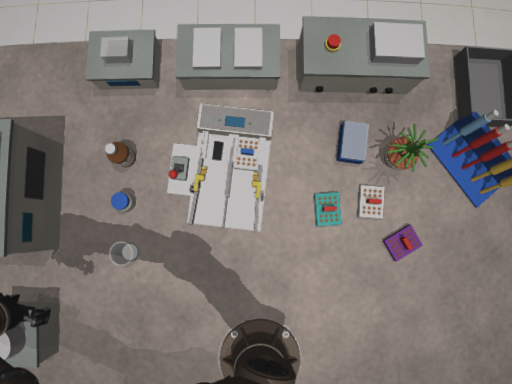

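View pics/scene0.png

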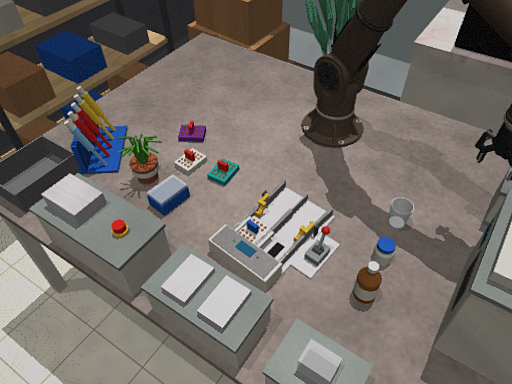

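The top view shows the red-fin white cassette at about (372,202), with a turquoise look-alike at (328,208) and a purple one at (403,242). The dock is at (232,165), with the blue-fin cassette in its right bay, so the left bay is free. The lever ball is at (172,174). The scene view agrees.

Run:
```python
from h import *
cams={}
for n in['top','scene']:
    f=np.load(n+'0.npz');cams[n]=(campose(n),f['im'],f['d'],pts(campose(n),f['d']))
def comp(n,mask,minA=8):
    k,l,s,c=cv2.connectedComponentsWithStats(mask.astype(np.uint8))
    return [(c[i].round(1),s[i,4],l==i) for i in range(1,k) if s[i,4]>=minA]
for n in cams:
    cam,im,d,P=cams[n];H=hsv(im);h,s,v=[H[...,i].astype(int) for i in range(3)]
    red=((h<6)|(h>174))&(s>150)&(v>80); yel=(h>18)&(h<32)&(s>140)&(v>120); blu=(h>105)&(h<125)&(s>130)&(v>60)
    for nm,m in(('red',red),('yel',yel),('blu',blu)):
        for c,a,mm in comp(n,m):
            q=P[mm]
            if 300<q[:,0].mean()<900: print(n,nm,c,a,np.median(q,0).round(0),'zmax',np.percentile(q[:,2],95).round(0))
cam,im,d,P=cams['top'];Z=P[...,2]
# cassette body in top: white, z 15-35 near fin
H=hsv(im);reg=np.zeros(Z.shape,bool);reg[175:230,350:395]=1
m=reg&(Z>12)&(Z<40);q=P[m]
print('cass z',np.median(q[:,2]),m.sum(),cv2.minAreaRect(q[:,:2].astype(np.float32)))
reg[:]=0;reg[95:145,185:285]=1
m=reg&(Z>50)&(Z<75);q=P[m];print('head',np.median(q[:,2]),m.sum(),cv2.minAreaRect(q[:,:2].astype(np.float32)))
print('floor',P[210,210],P[210,250],'bench',P[230,300],P[300,150])
big=cv2.resize(im[90:240,150:290],None,fx=5,fy=4,interpolation=cv2.INTER_CUBIC)
save(cv2.resize(im[90:240,155:290],None,fx=4,fy=4,interpolation=cv2.INTER_CUBIC),'dock.png')
```

```text
top red [480.  141.3] 261 [ 659. -648.  139.] zmax 192.0
top red [490.4 154.4] 250 [ 621. -679.  141.] zmax 192.0
top red [172.6 173.7] 49 [557. 253. 113.] zmax 117.0
top red [373.9 200.6] 46 [ 486. -341.   60.] zmax 64.0
top red [328.8 208.3] 45 [ 464. -202.   59.] zmax 64.0
top red [407.  242.9] 67 [ 359. -442.   58.] zmax 64.0
top yel [501.8 168.3] 84 [ 578. -711.  139.] zmax 169.0
top yel [199.4 177.5] 101 [555. 183.  54.] zmax 60.0
top yel [256.2 183.6] 81 [538.  14.  56.] zmax 59.0
top yel [480.2 176.4] 20 [ 565. -690.   55.] zmax 81.0
top yel [506.7 183.5] 38 [ 536. -736.  121.] zmax 136.0
top yel [490.1 188.7] 23 [ 526. -722.   56.] zmax 83.0
top blu [474.8 115.3] 41 [ 737. -634.  135.] zmax 138.0
top blu [341.9 128.7] 15 [ 709. -251.   45.] zmax 50.0
top blu [463.3 165.3] 2156 [ 604. -656.   12.] zmax 18.0
top blu [484.9 128.2] 49 [ 699. -665.  135.] zmax 138.0
top blu [495.3 142. ] 41 [ 658. -697.  134.] zmax 137.0
top blu [339.9 148. ] 8 [ 649. -243.   47.] zmax 51.0
top blu [246.5 151. ] 53 [633.  41.  66.] zmax 70.0
top blu [505.9 155.5] 39 [ 619. -730.  134.] zmax 138.0
[... 640 characters left out ...]
 229.9] 97 [555. 185.  56.] zmax 60.0
scene blu [101.8 152.3] 1332 [ 651. -637.   15.] zmax 129.0
scene blu [169.7 201.9] 404 [ 696. -251.   31.] zmax 51.0
scene blu [252.1 226.2] 95 [637.  45.  61.] zmax 72.0
scene blu [386.  244.9] 241 [483. 422.  74.] zmax 78.0
cass z 23.794714031948274 704 ((487.0935363769531, -344.7655944824219), (78.11896514892578, 97.89875793457031), 85.1240005493164)
head 63.9704982080666 2005 ((731.4920654296875, 78.1800765991211), (231.07423400878906, 82.82530975341797), 83.34803009033203)
floor [458.46887649 156.19911568   4.49789985] [459.07695905  31.64028847   7.01077343] bench [ 397.68980005 -124.84560016   -3.74544204] [176.54941616 341.79574884   0.72337903]
```

View pics/dock.png

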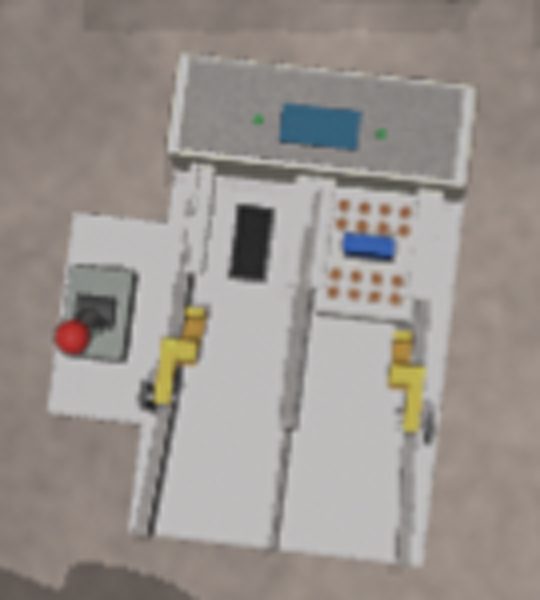

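The dock's yaw is about −6.7°. Head, catches, fin and ball agree, giving an origin of about (579,96), bay_left (656,134) and mouth (485,154). The cassette is at (487,−343) with a yaw of about −5°, and its top at 24 mm and fin at 60 mm match the given heights. I'm moving above it now.

>>> {"method": "jog_arm", "body": {
  "steps": [
    [[0.23, -0.39, 0.02], [0, 0, -0.7]],
    [[0.23, -0.39, 0.02], [0, 0, -0.7]],
    [[0.23, -0.39, 0.02], [0, 0, -0.7]],
    [[0.23, -0.39, 0.02], [0, 0, -0.7]],
    [[0.23, -0.39, 0.02], [0, 0, -0.7]],
    [[0.23, -0.39, 0.02], [0, 0, -0.7]],
    [[0.23, -0.39, 0.02], [0, 0, -0.7]],
    [[0.23, -0.39, 0.02], [0, 0, -0.7]],
    [[0.23, -0.39, 0.02], [0, 0, -0.7]],
    [[0.23, -0.39, 0.02], [0, 0, -0.7]],
    [[0.23, -0.39, 0.02], [0, 0, -0.7]],
    [[0.286, -0.934, 0.0], [0, 0, -1.33]],
    [[0.286, -0.934, 0.0], [0, 0, -1.33]],
    [[0.286, -0.934, 0.0], [0, 0, -1.33]],
    [[0.286, -0.934, 0.0], [0, 0, -1.33]],
    [[0.286, -0.934, 0.0], [0, 0, -1.33]],
    [[0.286, -0.934, 0.0], [0, 0, -1.33]],
    [[0.286, -0.934, 0.0], [0, 0, -1.33]],
    [[0.286, -0.934, 0.0], [0, 0, -1.33]],
    [[0.286, -0.934, 0.0], [0, 0, -1.33]]
  ]
}}

```text
time: 1.82
position: [469.4, -172.9, 237.6]
tcp_rot: [0.0, 0.737, 0.676, 0.0]
contact_force: [0.7, 0.9, -0.1]
grip_width: 85.0
grip_force: 0.0
```

>>> {"method": "jog_arm", "body": {
  "steps": [
    [[0.015, -0.165, -0.02], [0, 0, 0]],
    [[0.015, -0.165, -0.02], [0, 0, 0]],
    [[0.015, -0.165, -0.02], [0, 0, 0]],
    [[0.015, -0.165, -0.02], [0, 0, 0]],
    [[0.015, -0.165, -0.02], [0, 0, 0]],
    [[0.015, -0.165, -0.02], [0, 0, 0]],
    [[0.015, -0.165, -0.02], [0, 0, 0]]
  ]
}}

```text
time: 2.4
position: [484.4, -335.8, 217.1]
tcp_rot: [-0.001, 0.737, 0.675, -0.0]
contact_force: [0.1, 0.6, -0.9]
grip_width: 85.4
grip_force: 0.0
```

Run:
```python
from h import *
o=bot.get_obs();im,d=bot.camera('wrist');save(im,'w1.png');np.savez('w1.npz',im=im,d=d)
cam=campose('wrist',o);P=pts(cam,d);H=hsv(im);h,s,v=[H[...,i].astype(int) for i in range(3)]
print(o['time'],o['position'],cam[2])
red=((h<6)|(h>174))&(s>150)&(v>80)
k,l,st,c=cv2.connectedComponentsWithStats(red.astype(np.uint8))
for i in range(1,k):
    if st[i,4]>40:
        q=P[l==i]; t=q[q[:,2]>np.percentile(q[:,2],90)-3]; print('red',c[i],st[i],np.median(q,0),'z90',np.percentile(q[:,2],90),cv2.minAreaRect(t[:,:2].astype(np.float32)))
near=(np.hypot(P[...,0]-487,P[...,1]+343)<75)&(abs(P[...,2]-24)<6)
q=P[near];print('body',np.median(q[:,2]),cv2.minAreaRect(q[:,:2].astype(np.float32)))
```

```text
2.4 [ 484.35252492 -335.77204333  217.11586353] [ 491.49798828 -261.06227297  359.06686013]
red [220.89177001  24.18714769] [208   0  27  51 887] [ 464.09854589 -208.05328291   59.13971468] z90 60.20883003938663 ((469.4231872558594, -226.5960693359375), (20.957286834716797, 79.13063049316406), 17.8046932220459)
red [262.44976816 177.22565688] [256 154  14  47 647] [ 487.01473445 -340.67752295   58.95012521] z90 60.017303283211994 ((489.6431884765625, -312.2882080078125), (102.3782730102539, 12.251166343688965), 84.92420196533203)
red [165.73262032 265.96791444] [161 255  12  26 187] [ 375.82260934 -434.22045788   40.19353178] z90 57.04826899609184 ((407.22186279296875, -387.9197692871094), (120.6780014038086, 4.955626964569092), 58.254947662353516)
body 23.24353534361495 ((487.195068359375, -344.20538330078125), (76.46985626220703, 100.21495056152344), 85.75952911376953)
```

View pics/w1.png

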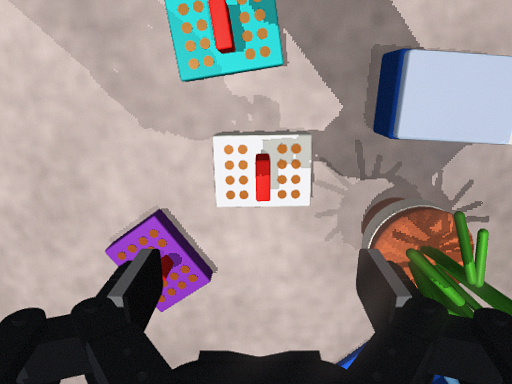

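The wrist view shows the white cassette at (262,170), with its fin centred at (262,177). The body centre is about (487,−344), yaw −4.5°, top 23 mm and fin 60 mm, all consistent with the first look. Descending.

>>> {"method": "jog_arm", "body": {
  "steps": [
    [[0.003, -0.007, -0.04], [0, 0, 0.005]],
    [[0.003, -0.007, -0.08], [0, 0, 0.005]],
    [[0.003, -0.007, -0.12], [0, 0, 0.005]],
    [[0.003, -0.007, -0.155], [0, 0, 0.005]],
    [[0.003, -0.007, -0.175], [0, 0, 0.005]],
    [[0.003, -0.007, -0.185], [0, 0, 0.005]],
    [[0.003, -0.007, -0.185], [0, 0, 0.005]],
    [[0.003, -0.007, -0.185], [0, 0, 0.005]]
  ]
}}

```text
time: 3.12
position: [488.5, -342.4, 33.5]
tcp_rot: [0.0, 0.735, 0.678, 0.0]
contact_force: [0.2, 0.4, -0.4]
grip_width: 85.6
grip_force: 0.0
```

>>> {"method": "jog_arm", "body": {
  "steps": [
    [[0, 0, 0], [0, 0, 0]],
    [[0, 0, 0], [0, 0, 0]],
    [[0, 0, 0], [0, 0, 0]],
    [[0, 0, 0], [0, 0, 0]],
    [[0, 0, 0], [0, 0, 0]],
    [[0, 0, 0], [0, 0, 0]],
    [[0, 0, 0], [0, 0, 0]],
    [[0, 0, 0], [0, 0, 0]]
  ],
  "grip": 1
}}

```text
time: 3.78
position: [487.9, -343.2, 33.1]
tcp_rot: [0.0, 0.736, 0.677, 0.0]
contact_force: [-0.6, 0.9, 4.9]
grip_width: 13.1
grip_force: 60.0
```

Gripped, with the opening at 13 mm on the fin. I'm lifting it and carrying it over towards the mouth.

>>> {"method": "jog_arm", "body": {
  "steps": [
    [[0, 0, 0.02], [0, 0, 0]],
    [[0, 0, 0.05], [0, 0, 0]],
    [[0, 0, 0.08], [0, 0, 0]],
    [[0, 0, 0.11], [0, 0, 0]],
    [[-0.01, 0.03, 0.12], [0, 0, -0.03]],
    [[-0.01, 0.065, 0.12], [0, 0, -0.03]],
    [[-0.01, 0.1, 0.12], [0, 0, -0.03]],
    [[-0.01, 0.135, 0.12], [0, 0, -0.03]],
    [[-0.01, 0.17, 0.12], [0, 0, -0.03]],
    [[-0.01, 0.205, 0.12], [0, 0, -0.03]],
    [[-0.01, 0.24, 0.12], [0, 0, -0.03]],
    [[-0.01, 0.275, 0.12], [0, 0, -0.03]],
    [[-0.01, 0.31, 0.12], [0, 0, -0.03]],
    [[-0.01, 0.345, 0.12], [0, 0, -0.03]],
    [[-0.01, 0.38, 0.12], [0, 0, -0.03]],
    [[-0.01, 0.415, 0.12], [0, 0, -0.03]],
    [[-0.01, 0.445, 0.12], [0, 0, -0.03]],
    [[-0.01, 0.475, 0.12], [0, 0, -0.03]],
    [[-0.01, 0.49, 0.12], [0, 0, -0.03]],
    [[-0.01, 0.495, 0.12], [0, 0, -0.03]]
  ]
}}

```text
time: 5.45
position: [476.8, 155.5, 152.1]
tcp_rot: [-0.0, 0.744, 0.668, -0.0]
contact_force: [0.3, 0.4, -3.3]
grip_width: 13.0
grip_force: 59.2
```

>>> {"method": "jog_arm", "body": {
  "steps": [
    [[0, 0, 0], [0, 0, 0]],
    [[0, 0, 0], [0, 0, 0]],
    [[0, 0, 0], [0, 0, 0]]
  ]
}}

```text
time: 5.7
position: [477.6, 150.3, 152.6]
tcp_rot: [0.0, 0.746, 0.666, -0.0]
contact_force: [-0.6, -0.4, -2.7]
grip_width: 12.9
grip_force: 59.2
```

Run:
```python
from h import *
o=bot.get_obs();im,d=bot.camera('wrist');np.savez('w2.npz',im=im,d=d,pos=o['position'],rot=o['tcp_rot'])
save(cv2.resize(im,None,fx=1.5,fy=1.5),'w2.png')
print(o['time'],o['position'],o['tcp_rot'],o['grip_width'])
cam=campose('wrist',o);P=pts(cam,d);H=hsv(im);h,s,v=[H[...,i].astype(int) for i in range(3)]
print(cam[2])
def show(nm,m,lo=30):
    k,l,st,c=cv2.connectedComponentsWithStats(m.astype(np.uint8))
    for i in range(1,k):
        if st[i,4]>lo:
            q=P[l==i]; print(nm,c[i].round(),st[i,4],np.median(q,0).round(1),'zmax',np.percentile(q[:,2],95).round())
show('red',((h<6)|(h>174))&(s>150)&(v>80))
show('yel',(h>18)&(h<32)&(s>140)&(v>120));show('blu',(h>105)&(h<125)&(s>130)&(v>60))
# wall tops at height 36..42 in dock frame
a=np.deg2rad(-6.65);u=np.array([np.cos(a),np.sin(a)]);w=np.array([-u[1],u[0]])
Q=P[...,:2]-[578.9,96];X=Q@u;Y=Q@w;Z=P[...,2]
for x0 in range(-170,110,20):
    m=(X>x0)&(X<x0+20)&(Z>33)&(Z<46)&(abs(Y)<110)
    ys=np.sort(Y[m]); 
    if len(ys)<5: continue
    g=np.split(ys,np.where(np.diff(ys)>4)[0]+1); print(x0,[(round(t[0],1),round(t[-1],1),len(t)) for t in g if len(t)>8])
```

```text
5.7 [477.56167337 150.25502102 152.56373722] [ 1.60955045e-04  7.46320723e-01  6.65586406e-01 -2.98450377e-04] 12.904891861452711
[486.59175476 224.96929365 294.41187901]
red [388.  16.] 1586 [554.5 252.4 111. ] zmax 115.0
red [259. 270.] 3748 [478.4 157.3 178.4] zmax 180.0
yel [348. 128.] 1908 [548.8 191.5  55.1] zmax 56.0
yel [395. 137.] 150 [586.9 176.4  35.5] zmax 36.0
blu [455. 286.] 1597 [630.   49.7  56. ] zmax 66.0
-170 [(np.float64(92.5), np.float64(103.1), 370)]
-150 [(np.float64(90.9), np.float64(102.0), 376)]
-130 [(np.float64(-103.0), np.float64(-92.1), 146), (np.float64(90.2), np.float64(100.7), 364)]
-110 [(np.float64(-101.0), np.float64(-89.8), 132), (np.float64(88.7), np.float64(99.3), 379)]
-90 [(np.float64(-99.7), np.float64(-92.0), 28), (np.float64(88.0), np.float64(98.5), 292), (np.float64(104.5), np.float64(109.7), 15)]
-50 [(np.float64(72.1), np.float64(86.2), 51)]
-30 [(np.float64(-6.0), np.float64(6.5), 243), (np.float64(88.4), np.float64(98.0), 165)]
-10 [(np.float64(-6.2), np.float64(6.5), 367), (np.float64(72.7), np.float64(98.3), 538)]
10 [(np.float64(-15.2), np.float64(15.7), 437), (np.float64(79.1), np.float64(98.4), 394)]
30 [(np.float64(-87.2), np.float64(-77.6), 110), (np.float64(-15.3), np.float64(15.6), 783), (np.float64(79.7), np.float64(98.4), 638)]
50 [(np.float64(-98.1), np.float64(-77.5), 326), (np.float64(-67.0), np.float64(-26.0), 447), (np.float64(-14.5), np.float64(15.8), 755), (np.float64(79.2), np.float64(98.7), 621)]
70 [(np.float64(-97.9), np.float64(-78.6), 196), (np.float64(-14.4), np.float64(15.9), 756), (np.float64(79.4), np.float64(98.4), 582)]
90 [(np.float64(-98.2), np.float64(-77.0), 386), (np.float64(-14.9), np.float64(15.9), 697), (np.float64(79.9), np.float64(88.3), 15)]
```

View pics/w2.png

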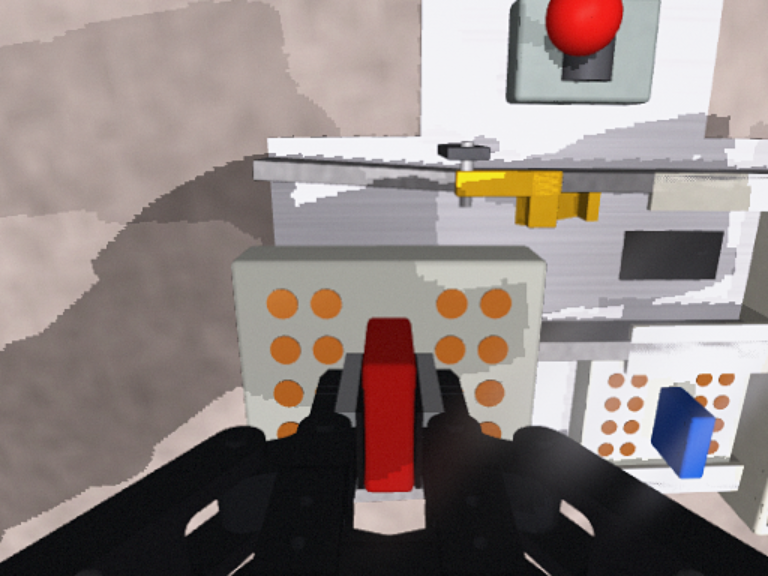

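The wrist view shows the held cassette level at (390,350), the left catch at (520,195) and the open left bay behind it. Lips and walls are symmetric in my dock frame to about 0.5 mm. Next I need the lip start, to fix the dock's x, and the pose of the held block.

Run:
```python
from h import *
f=np.load('w2.npz');d=f['d'];cam=campose('wrist',dict(position=f['pos'],tcp_rot=f['rot']));P=pts(cam,d)
a=np.deg2rad(-6.65);u=np.array([np.cos(a),np.sin(a)]);w=np.array([-u[1],u[0]])
Q=P[...,:2]-[578.9,96];X=Q@u;Y=Q@w;Z=P[...,2]
m=(abs(Z-37)<6)&(Y>80.5)&(Y<86)&(X>-60);print('lip L x',np.percentile(X[m&(X>0)],[0,1,5,50]))
m=(abs(Z-37)<6)&(Y>9)&(Y<14)&(X>-20);print('lip M x',np.percentile(X[m],[0,1,5]))
m=(abs(Z-6)<4)&(Y>20)&(Y<80);print('floor x min',np.percentile(X[m],[0,.5,2]),np.median(Z[m]))
m=(abs(Z-6)<4)&(Y<-60)&(Y>-80);print('floor R xmin',np.percentile(X[m],[0,.5,2]) if m.any() else 0)
m=(Z>138)&(Z<150)&(X<40);q=np.c_[X[m],Y[m]]
print('body z',np.median(Z[m]),'X',np.percentile(q[:,0],[.3,50,99.7]),'Ymax',np.percentile(q[:,1],99.7))
# top-edge slopes: max Y by X bin, max X by Y bin
xs=[(x,np.percentile(q[abs(q[:,0]-x)<4,1],99)) for x in np.arange(q[:,0].min()+10,q[:,0].max()-8,10)]
print('yaw err deg',np.rad2deg(np.polyfit(*np.array(xs).T,1)[0]))
print('tcp dock',(f['pos'][:2]-[578.9,96])@u,(f['pos'][:2]-[578.9,96])@w)
```

```text
lip L x [ 0.24445685  0.70752722 28.03868761 56.88910473]
lip M x [27.3885481  27.92988034 30.82127403]
floor x min [-326.76682711 -172.1047528  -166.32971583] 5.341040821438924
floor R xmin [-12.54002885 -12.24758627 -11.7827053 ]
body z 142.79151276064079 X [-156.19183539 -107.23139758  -57.48565755] Ymax 78.97053369253376
yaw err deg 0.10603033193256185
tcp dock -106.93947885765625 42.1546155422717
```

The lip start shows the dock origin is 9 mm further out than I had it, and the floor edge, head face and stored fin all agree with that. The mouth is therefore at (−109,+47) in my frame, against the held block at (−107,+41). I'm correcting and lowering.

>>> {"method": "jog_arm", "body": {
  "steps": [
    [[-0.002, 0.006, 0], [0, 0, 0]],
    [[-0.002, 0.006, -0.03], [0, 0, 0]],
    [[-0.002, 0.006, -0.06], [0, 0, 0]],
    [[-0.002, 0.006, -0.085], [0, 0, 0]],
    [[-0.002, 0.006, -0.1], [0, 0, 0]],
    [[-0.002, 0.006, -0.106], [0, 0, 0]],
    [[-0.002, 0.006, -0.109], [0, 0, 0]],
    [[-0.002, 0.006, -0.111], [0, 0, 0]],
    [[-0.002, 0.006, -0.112], [0, 0, 0]],
    [[-0.002, 0.006, -0.112], [0, 0, 0]]
  ]
}}

```text
time: 6.58
position: [476.2, 158.2, 41.4]
tcp_rot: [0.0, 0.746, 0.666, 0.001]
contact_force: [-0.4, -0.6, -4.0]
grip_width: 13.0
grip_force: 59.1
```

>>> {"method": "jog_arm", "body": {
  "steps": [
    [[0, -0.001, -0.001], [0, 0, 0]],
    [[0, -0.001, -0.002], [0, 0, 0]],
    [[0, -0.001, -0.002], [0, 0, 0]]
  ]
}}

```text
time: 6.83
position: [476.0, 157.0, 39.1]
tcp_rot: [0.0, 0.746, 0.666, 0.001]
contact_force: [-0.7, -1.0, 0.4]
grip_width: 13.3
grip_force: 59.6
```

```bash
cat > m.py <<'E'
from h import *
import sys
o=bot.get_obs();im,d=bot.camera('wrist');save(im,sys.argv[1]);np.savez('wl.npz',im=im,d=d)
cam=campose('wrist',o);P=pts(cam,d)
a=np.deg2rad(-6.65);u=np.array([np.cos(a),np.sin(a)]);w=np.array([-u[1],u[0]])
Q=P[...,:2]-[578.9,96];Q=Q@np.c_[u,w]-[-9.3,.4];X,Y,Z=Q[...,0],Q[...,1],P[...,2]
tp=(np.array(o['position'][:2])-[578.9,96])@np.c_[u,w]-[-9.3,.4]
print(o['time'],o['position'].round(1),o['contact_force'].round(1),'tcp dock',tp.round(1))
m=(abs(Z-31)<4)&(Y<tp[1]+39.5)&(Y>tp[1]+15)&(abs(X-tp[0])<56)
print('top z',np.median(Z[m]),'X',np.percentile(X[m],[.5,99.5]).round(1),'n',m.sum())
for x in np.arange(tp[0]-45,tp[0]+46,15):
    c=abs(X-x)<3; t=Y[c&(abs(Z-30)<3.5)&(Y<tp[1]+46)&(Y>tp[1])]; g=Y[c&(Z<22)&(Y>tp[1]+30)&(Y<95)]; wl=Y[c&(abs(Z-39)<3)&(Y>80)]
    print(round(x),'cass edge',np.percentile(t,98).round(1) if len(t)>5 else None,'wall inner',np.percentile(wl,2).round(1) if len(wl)>5 else None)
E
python3 m.py w3.png
```

```text
6.8333 [476.  157.   39.1] [-0.7 -1.   0.4] tcp dock [-99.9  48.3]
top z 29.299705152328755 X [-148.9  -51.6] n 8676
-145 cass edge 84.5 wall inner 92.2
-130 cass edge 84.5 wall inner 91.6
-115 cass edge 84.6 wall inner 90.9
-100 cass edge 84.8 wall inner 90.0
-85 cass edge 84.6 wall inner 89.0
-70 cass edge 84.7 wall inner 88.2
-55 cass edge 73.9 wall inner 96.9
```

View pics/w3.png

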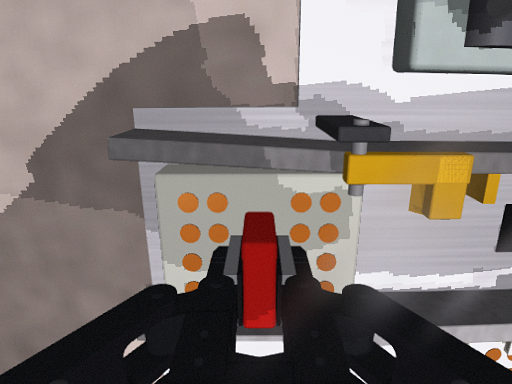

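The wrist view shows the cassette flat in the mouth at (260,250). Its left edge is parallel to the wall at 84.6 mm, so its centre is at 46.6 against 47. The catch at (410,170) lies ahead of the front edge. Sliding in along the bay.

>>> {"method": "jog_arm", "body": {
  "steps": [
    [[0.01, -0.0012, 0], [0, 0, 0]],
    [[0.02, -0.0023, 0], [0, 0, 0]],
    [[0.03, -0.0035, 0], [0, 0, 0]],
    [[0.04, -0.0046, 0], [0, 0, 0]],
    [[0.05, -0.0058, 0], [0, 0, 0]],
    [[0.06, -0.007, 0], [0, 0, 0]],
    [[0.07, -0.0082, 0], [0, 0, 0]],
    [[0.08, -0.0093, 0], [0, 0, 0]],
    [[0.08, -0.0093, 0], [0, 0, 0]]
  ]
}}

```text
time: 7.63
position: [557.5, 147.5, 39.1]
tcp_rot: [0.0, 0.746, 0.666, 0.001]
contact_force: [2.7, 0.4, 1.6]
grip_width: 13.1
grip_force: 60.0
```

```bash
python3 m.py w4.png
```

```text
7.6333 [557.5 147.5  39.1] [2.7 0.4 1.6] tcp dock [-17.9  48.3]
top z 29.343435690386286 X [-66.9  31.7] n 3643
-63 cass edge 78.9 wall inner 96.8
-48 cass edge 78.1 wall inner 96.4
-33 cass edge 71.7 wall inner 96.2
-18 cass edge 84.8 wall inner 88.5
-3 cass edge 67.3 wall inner 84.2
12 cass edge 68.6 wall inner 85.1
27 cass edge 84.7 wall inner 88.2
```

View pics/w4.png

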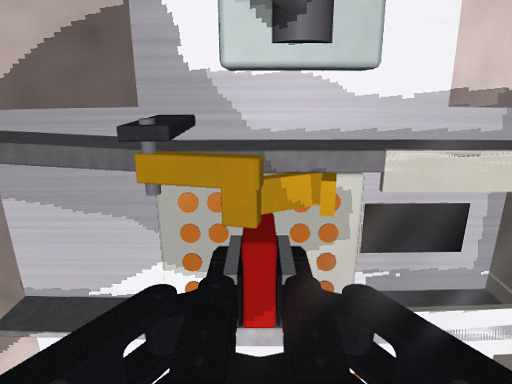

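The catch, at (220,180), is lifted and riding on the cassette top, clear of the pads. I'm continuing to the stop, slowing over the last millimetres.

>>> {"method": "jog_arm", "body": {
  "steps": [
    [[0.01, -0.0012, 0], [0, 0, 0]],
    [[0.02, -0.0023, 0], [0, 0, 0]],
    [[0.03, -0.0035, 0], [0, 0, 0]],
    [[0.04, -0.0046, 0], [0, 0, 0]],
    [[0.05, -0.0058, 0], [0, 0, 0]],
    [[0.06, -0.007, 0], [0, 0, 0]],
    [[0.068, -0.0079, 0], [0, 0, 0]],
    [[0.074, -0.0086, 0], [0, 0, 0]],
    [[0.079, -0.0092, 0], [0, 0, 0]],
    [[0.082, -0.0095, 0], [0, 0, 0]],
    [[0.084, -0.0098, 0], [0, 0, 0]],
    [[0.086, -0.01, 0], [0, 0, 0]],
    [[0.086, -0.01, 0], [0, 0, 0]],
    [[0.086, -0.01, 0], [0, 0, 0]]
  ]
}}

```text
time: 8.85
position: [640.4, 138.2, 39.1]
tcp_rot: [-0.001, 0.745, 0.667, -0.001]
contact_force: [-7.7, 0.4, 11.7]
grip_width: 13.0
grip_force: 61.4
```

```bash
python3 m.py w5.png|head -2
python3 - <<'E'
from h import *
for n in ['scene']:
    im,d=bot.camera(n);P=pts(campose(n),d);H=hsv(im);h,s,v=[H[...,i].astype(int) for i in range(3)]
    m=(h>18)&(h<32)&(s>140)&(v>120)&(P[...,0]>480)&(P[...,0]<660)&(abs(P[...,1]-98)<150);
    k,l,st,c=cv2.connectedComponentsWithStats(m.astype(np.uint8))
    for i in range(1,k):
        if st[i,4]>20: q=P[l==i];print(c[i],st[i,4],np.median(q,0).round(1),np.percentile(q[:,2],[5,95]).round(1))
E
```

```text
8.85 [640.4 138.2  39.1] [-7.7  0.4 11.7] tcp dock [65.5 48.6]
top z 29.381146137873074 X [ 16.4 114.4] n 5922
[259.88732394 206.98591549] 71 [546.   13.4  39.3] [25.8 60.1]
[300.         231.58536585] 41 [564.4 177.6  48.4] [42.2 66.6]
```

View pics/w5.png

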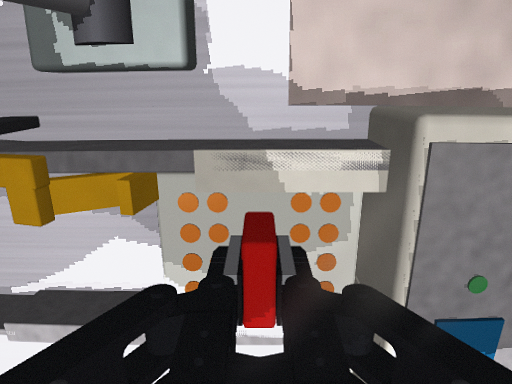

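The cassette is under the lips, but the tooth at (140,195) is still on its rear edge and the gap to the head is a few mm. I'll relieve the downward press a little and push on gently.

>>> {"method": "jog_arm", "body": {
  "steps": [
    [[0.001, -0.0001, 0.001], [0, 0, 0]],
    [[0.0025, -0.0003, 0.001], [0, 0, 0]],
    [[0.004, -0.0005, 0.001], [0, 0, 0]],
    [[0.0055, -0.0006, 0.001], [0, 0, 0]],
    [[0.007, -0.0008, 0.001], [0, 0, 0]],
    [[0.007, -0.0008, 0.001], [0, 0, 0]],
    [[0.007, -0.0008, 0.001], [0, 0, 0]]
  ]
}}

```text
time: 9.53
position: [647.1, 136.8, 39.2]
tcp_rot: [-0.001, 0.746, 0.666, -0.001]
contact_force: [-7.9, 0.3, 2.4]
grip_width: 12.9
grip_force: 60.2
```

```bash
python3 m.py w6.png|head -2
```

```text
9.5333 [647.1 136.8  39.2] [-7.9  0.3  2.4] tcp dock [72.3 48. ]
top z 29.442327390485914 X [ 23.1 122.4] n 5912
```

View pics/w6.png

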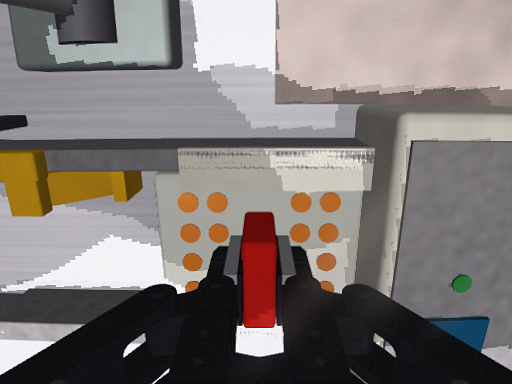

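```bash
cat > y.py <<'E'
from h import *
o=bot.get_obs();f=np.load('wl.npz')
def yz(cam,im,d,y0):
    P=pts(cam,d);H=hsv(im);h,s,v=[H[...,i].astype(int) for i in range(3)]
    m=(h>18)&(h<32)&(s>140)&(v>60)&(P[...,0]>480)&(P[...,0]<660)&(abs(P[...,1]-y0)<60)
    q=P[m]
    for x in range(520,620,10):
        t=q[abs(q[:,0]-x)<5]
        if len(t)>3: print(x,len(t),np.percentile(t[:,2],[5,50,95]).round(1))
yz(campose('wrist',o),f['im'],f['d'],180)
g=np.load('w2.npz');print('before');yz(campose('wrist',dict(position=g['pos'],tcp_rot=g['rot'])),g['im'],g['d'],180)
E
python3 y.py
```

```text
550 842 [53.4 55.3 56.3]
560 2621 [37.  54.3 56.1]
570 941 [28.7 33.1 53.2]
580 361 [25.1 27.4 37.7]
590 730 [16.5 34.5 36.5]
600 11 [36.8 37.9 38.3]
before
520 244 [54.3 55.3 56.5]
530 245 [54.2 55.3 56.4]
540 259 [45.1 55.2 56.4]
550 598 [45.4 54.9 56.2]
560 432 [54.  55.3 56.4]
570 83 [28.4 30.5 32.6]
580 269 [21.7 26.7 35.6]
590 122 [33.9 35.4 36.4]
```

The catch heights match the shut state before loading, so it has dropped. I'll release half-open (to stay clear of the head) and rise.

>>> {"method": "jog_arm", "body": {
  "steps": [
    [[0, 0, 0], [0, 0, 0]],
    [[0, 0, 0], [0, 0, 0]],
    [[0, 0, 0], [0, 0, 0]],
    [[0, 0, 0], [0, 0, 0]],
    [[0, 0, 0.01], [0, 0, 0]],
    [[0, 0, 0.03], [0, 0, 0]],
    [[0, 0, 0.06], [0, 0, 0]],
    [[0, 0, 0.1], [0, 0, 0]],
    [[0, 0, 0.14], [0, 0, 0]],
    [[0, 0, 0.15], [0, 0, 0]],
    [[0, 0, 0.15], [0, 0, 0]]
  ],
  "grip": 0
}}

```text
time: 10.5
position: [651.2, 136.7, 194.9]
tcp_rot: [0.002, 0.746, 0.666, 0.004]
contact_force: [-0.8, 0.4, -0.6]
grip_width: 42.7
grip_force: 0.0
```

```bash
python3 m.py w7.png|head -1; python3 y.py|head -6
python3 - <<'E'
from h import *
a=np.deg2rad(-6.65);u=np.array([np.cos(a),np.sin(a)]);w=np.array([-u[1],u[0]])
for n in ['top','scene','wrist']:
    o=bot.get_obs();im,d=bot.camera(n);P=pts(campose(n,o),d);H=hsv(im);h,s,v=[H[...,i].astype(int) for i in range(3)]
    m=((h<6)|(h>174))&(s>130)&(v>60)&(P[...,0]>480)&(P[...,0]<800)&(P[...,1]>60)&(P[...,1]<320)
    k,l,st,c=cv2.connectedComponentsWithStats(m.astype(np.uint8))
    for i in range(1,k):
        if st[i,4]>10:
            q=P[l==i];z=q[:,2].max();q0=np.median(q,0);D=(q0[:2]-[578.9,96])@np.c_[u,w]-[-9.3,.4];print(n,c[i].round(),st[i,4],q0.round(1),'zmax',z.round(),'dock',D.round(1))
E
```

```text
10.5 [651.2 136.7 194.9] [-0.8  0.4 -0.6] tcp dock [76.4 48.4]
520 163 [51.9 53.1 54.2]
530 162 [52.  53.  54.1]
540 175 [51.5 52.9 54. ]
550 334 [51.6 52.9 54.2]
560 487 [33.  51.6 53.9]
570 201 [24.5 28.7 34.1]
top [217. 147.] 53 [644.  128.6  65.7] zmax 254.0 dock [70.2 39.5]
scene [325. 230.] 57 [559.7 255.9 111.7] zmax 120.0 dock [-28.3 156.2]
scene [275. 242.] 111 [648.7 137.1  58.9] zmax 75.0 dock [73.8 48.5]
wrist [98. 34.] 1441 [562.3 254.5 111. ] zmax 331.0 dock [-25.6 155.1]
wrist [258. 180.] 835 [647.1 138.9  64.9] zmax 331.0 dock [72.1 50.1]
```

The catch is still shut and the cassette is at dock x≈72. The lever ball is at (560,255), about 98 mm high. I'll straddle it with the half-open fingers, first going above it.

>>> {"method": "jog_arm", "body": {
  "steps": [
    [[-0.03, 0.04, 0], [0, 0, 0]],
    [[-0.05, 0.07, 0], [0, 0, 0]],
    [[-0.07, 0.095, 0], [0, 0, 0]],
    [[-0.085, 0.115, 0], [0, 0, 0]],
    [[-0.088, 0.119, 0], [0, 0, 0]],
    [[-0.088, 0.119, 0], [0, 0, 0]],
    [[-0.088, 0.119, 0], [0, 0, 0]]
  ]
}}

```text
time: 11.28
position: [560.6, 255.1, 188.9]
tcp_rot: [0.0, 0.746, 0.666, -0.001]
contact_force: [0.0, -0.7, 0.4]
grip_width: 42.7
grip_force: 0.0
```

Run:
```python
from h import *
o=bot.get_obs();im,d=bot.camera('wrist');save(im,'w8.png');P=pts(campose('wrist',o),d);H=hsv(im);h,s,v=[H[...,i].astype(int) for i in range(3)]
m=((h<6)|(h>174))&(s>130)&(v>60)&(P[...,1]>200)&(P[...,1]<300)&(P[...,2]<140)
q=P[m];print(m.sum(),np.median(q,0),np.percentile(q,[2,98],axis=0).round(),q[q[:,2].argmax()])
```

```text
982 [558.88020872 259.32811498 111.00705283] [[547. 247. 103.]
 [570. 269. 115.]] [559.89804233 259.79077301 115.73701882]
```

View pics/w8.png

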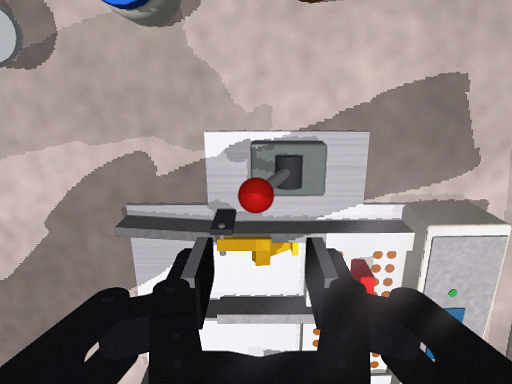

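The ball, at (256,195), lies between the fingers in x and is centred at about (559,257). Descending around it.

>>> {"method": "jog_arm", "body": {
  "steps": [
    [[-0.002, 0.001, -0.03], [0, 0, 0]],
    [[-0.002, 0.001, -0.06], [0, 0, 0]],
    [[-0.002, 0.001, -0.08], [0, 0, 0]],
    [[-0.002, 0.001, -0.095], [0, 0, 0]],
    [[-0.002, 0.001, -0.108], [0, 0, 0]],
    [[-0.002, 0.001, -0.108], [0, 0, 0]],
    [[-0.002, 0.001, -0.108], [0, 0, 0]]
  ]
}}

```text
time: 11.92
position: [559.2, 255.5, 81.4]
tcp_rot: [0.0, 0.746, 0.666, -0.0]
contact_force: [0.6, 0.5, -0.5]
grip_width: 42.4
grip_force: 0.0
```

>>> {"method": "jog_arm", "body": {
  "steps": [
    [[0.01, -0.001, 0], [0, 0, 0]],
    [[0.02, -0.002, 0], [0, 0, 0]],
    [[0.03, -0.0035, 0], [0, 0, 0]],
    [[0.04, -0.0045, 0], [0, 0, 0]],
    [[0.05, -0.006, 0], [0, 0, 0]],
    [[0.06, -0.007, 0], [0, 0, 0]],
    [[0.066, -0.0077, 0], [0, 0, 0]],
    [[0.07, -0.008, 0], [0, 0, 0]],
    [[0.074, -0.0085, 0], [0, 0, 0]],
    [[0.074, -0.0085, 0], [0, 0, 0]],
    [[0.074, -0.0085, 0], [0, 0, 0]]
  ]
}}

```text
time: 12.83
position: [632.7, 248.3, 81.6]
tcp_rot: [0.0, 0.746, 0.666, 0.0]
contact_force: [-0.2, 0.4, 0.0]
grip_width: 43.1
grip_force: 0.0
```

>>> {"method": "jog_arm", "body": {
  "steps": [
    [[0.002, 0, 0], [0, 0, 0]],
    [[0.003, 0, 0], [0, 0, 0]],
    [[0.003, 0, 0], [0, 0, 0]],
    [[0.003, 0, 0], [0, 0, 0]],
    [[-0.003, 0, 0], [0, 0, 0]],
    [[-0.003, 0, 0.02], [0, 0, 0]],
    [[-0.003, 0, 0.06], [0, 0, 0]],
    [[-0.003, 0, 0.1], [0, 0, 0]],
    [[-0.003, 0, 0.14], [0, 0, 0]],
    [[-0.003, 0, 0.15], [0, 0, 0]],
    [[-0.003, 0, 0.15], [0, 0, 0]],
    [[-0.003, 0, 0.15], [0, 0, 0]]
  ]
}}

```text
time: 13.83
position: [629.9, 248.6, 232.4]
tcp_rot: [0.0, 0.746, 0.666, 0.001]
contact_force: [-0.5, 0.1, -0.8]
grip_width: 42.5
grip_force: 0.0
```

Run:
```python
from h import *
a=np.deg2rad(-6.65);u=np.array([np.cos(a),np.sin(a)]);w=np.array([-u[1],u[0]])
for n in ['scene','wrist']:
    o=bot.get_obs();im,d=bot.camera(n);save(im,n+'9.png');P=pts(campose(n,o),d);H=hsv(im);h,s,v=[H[...,i].astype(int) for i in range(3)]
    for nm,M in (('red',((h<6)|(h>174))&(s>130)&(v>60)),('yel',(h>18)&(h<32)&(s>140)&(v>60)),('blu',(h>105)&(h<125)&(s>130)&(v>60))):
        m=M&(P[...,0]>480)&(P[...,0]<690)&(P[...,1]>-20)&(P[...,1]<320)&(P[...,2]<140)
        k,l,st,c=cv2.connectedComponentsWithStats(m.astype(np.uint8))
        for i in range(1,k):
            if st[i,4]>20:
                q0=np.median(P[l==i],0);D=(q0[:2]-[578.9,96])@np.c_[u,w]-[-9.3,.4];print(n,nm,c[i].round(),st[i,4],q0.round(1),'dock',D.round(1))
```

```text
scene red [275. 242.] 107 [648.5 138.4  59. ] dock [73.6 49.8]
scene red [312. 245.] 55 [628.4 250.5 106.8] dock [ 40.6 158.8]
scene yel [261. 205.] 137 [539.1  12.7  45.2] dock [-20.5 -87.8]
scene yel [303. 231.] 102 [556.9 181.6  53.6] dock [-22.5  82.1]
scene blu [252. 226.] 97 [636.7  45.1  59.6] dock [ 72.7 -44.2]
wrist red [255. 179.] 690 [625.9 251.7 106.7] dock [ 37.9 159.7]
wrist red [287. 266.] 630 [646.5 143.   64.5] dock [71.  54.1]
wrist yel [192. 229.] 941 [552.2 192.   54.7] dock [-28.3  91.8]
wrist yel [223. 344.] 338 [558.9  22.9  29.5] dock [ -2.1 -75.3]
wrist blu [284. 341.] 261 [634.6  49.6  65.1] dock [ 70.  -40.1]
```

View pics/wrist9.png

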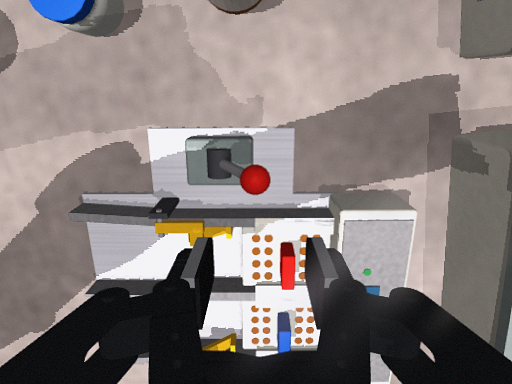

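The wrist view shows the ball thrown over at (255,180), dock x≈38 (about 1.0 rad). The red cassette is stored at (287,266) with the catch shut behind it, and the blue one hasn't moved. Handing in.

```bash
python3 -c "
from workcell import bot
print(bot.finish_job())"
```

```text
the job is handed in; nothing more can be done
None
```

The red-fin cassette is in the left bay with the catch shut behind it, the lever is fully over, and the gripper is clear. I handed the job in at about 14 s, and no verdict was returned.

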